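# Cull the misshapen electrode plates and lock the dipping carrier

### The arm

A 7-joint arm with a two-finger parallel gripper is mounted at the origin on the work surface. World frame = base frame: x ahead of the robot, y to its left, z up, the work surface at z = 0. Lengths are in m, angles in rad, forces in N, time in s.
With the tool pointing down it reaches from about 0.4 to 0.875 m from the base axis. Payload 19.3 kg.
Tool frame: the origin (TCP) lies midway between the tips of the shut fingers; the grasp point (between the pads) lies 19 mm behind it; x points along the fingers, y is the direction in which the jaws open and shut, and the axes are right-handed (so a half turn about x gives the same grasp; the last joint's range is limited). The gripper opens to 85 mm and grips with 20 to 120 N. Pads are 22 mm wide; open, the fingers measure 114 mm over their backs; the gripper's body (76 mm by 85 mm) begins 54 mm behind the grasp point. The pads swing forward as they close: fully open they stand 13 mm farther back than shut.
Start: joints at [1.184, 0.521, -0.036, 1.599, 0.021, 1.021, -0.113], TCP at [0.195, -0.594, 0.231] pointing down, gripper open.
Joint ranges: [-2.91, 2.91], [-0.3, 2.13], [-1.5, 1.42], [0.17, 2.43], [-1.26, 4.41], [0.16, 1.93], [-2.52, 2.52]. Speed limits (rad/s): [1.89, 1.89, 2.39, 2.39, 3.01, 3.01, 3.01].

### API

Orientations are given as [roll, pitch, yaw] about the fixed x, y, z axes, in that order (R = Rz(yaw) Ry(pitch) Rx(roll)).
In Python, from workcell import telemetry, vision, workorder gives the robot as it stands. The module is installed in compiled form; this text tells all that it offers.
- The arm moves only by the tool play_rows, never from a script. Its argument "deltas" is a list of rows, each a list of 7 numbers: the shift along the world's x, y, z in mm, then the turn, a rotation vector about the world's x, y, z in degrees, then the finger opening in mm, from 0 to 85.4. In form: [[x, y, z, wx, wy, wz, jaw], ...]. A call has 1 to 8 rows; each row shifts and turns the commanded pose from where the row before left it; what a row does not reach is not made up. A row lasts 1/8 s, in which the tool goes at most 62.5 mm and 10.7 degrees, less where a joint would pass 70% of its speed; a pose out of reach is approached as far as the arm can. A call with a gripper value outside its range is refused whole. The fingers move at their own pace and stop on an object; "grip_force" is the grip in N (left out, the last holds). Time passes only in rows, so rows that do not move let the fingers close. It gives the time, the measured TCP pose, the force and the opening at its end, in the units of the state.
- telemetry.observe(): the state, without advancing time (a new reading comes with each control period).
- vision.grab_frame(name): name is "scene" or "top"; returns the picture (400x640x3 uint8, red, green, blue); there is no depth.
- vision.camera_info(name): a dict with "mtx" (3x3 intrinsics, pixels), "k1" (the pictures are not rectified: a ray, as slopes to the right and down, at radius r is drawn at 1 + k1 r^2 times it, then the intrinsics apply), "rvec" (rotation vector, rad) and "tvec" (3), from world to camera coordinates, as OpenCV has them. Camera axes: x right, y down, z forward; pixel columns grow to the right and rows downward; lengths in m; the calibration is good to about 2 mm. A picture is of the moment at which its call begins. camera_info takes no time and is no camera call.
- workorder.job_done(): hands the job in, once; it reports no verdict.
The state is a dict: "clock": time; "qpos": joint angles; "qd": joint speeds; "joint_efforts": joint torques, N m; "position": TCP position; "tool_rot": TCP orientation; "force": force on the tool from outside, world axes, zero at the start; "moment": the same for the moment, N m; "grip_width": finger opening in m.
Only numpy, scipy, OpenCV 4.12 (cv2) and the standard library are available. Lean on these libraries where they do the work, as an engineer would, in place of code of your own. Each camera call takes 0.05 s, during which the arm holds its last target. There are 200 camera calls.

### The job

Two of the five copper plates standing in the white dipping carrier are misshapen: one has a bent tab, one has lost a corner. Lift those two out and lay them down in the empty aluminium dish without dropping them, leaving the good plates in their slots and not disturbing the coated plate, jar, beaker, wash bottle or sanding block. Then slide the hold-down bar fully home over the good plates and swing the latch all the way round behind it to lock it.

Things in the scene. Friction and masses are not known exactly. Their poses are not given: they have to be found in the camera images.
- carrier: White plastic dipping carrier, fixed, 100 (own x) x 224 (own y) x 104 mm tall. Origin: centre of its underside. Five slots at own y = -84, -42, 0, 42, 84 mm each hold a plate on edge, centred on own x = 0, 1 mm play (3 mm endways). Slot floor 8, combs to 50, shoulders 88, tab tops 133 mm above the bench: lift a plate 145 mm to clear the others. End plates at y = +-106 have ears out to x = +86 mm.
- plate_1: Copper flag plate on edge in a slot: square 80 x 80 x 5 mm, 0.31 kg, with a tab 24 wide x 45 tall x 5 mm rising from one corner (own x -40 to -16 mm). Origin: middle of its bottom edge; own x along its width (same way as the carrier's x), y its face normal, z up. Shoulder 80, tab top 125 mm above the origin. A good one.
- plate_2: Same as plate_1: a good one.
- plate_3: Same as plate_1: a good one.
- plate_bent: Misshapen: same size and axes as plate_1 but its tab is bent over at the shoulder, leaning 26 degrees out of plane towards own +y (top of the tab 20 mm off the plate's plane). Mass varies by 20 %.
- plate_clipped: Misshapen: same size and axes as plate_1, tab straight, but the shoulder corner away from the tab is missing: cut off diagonally, 42 mm along the top and 42 mm down its +x edge. Mass varies by 20 %.
- plate_bent_tab (a point): Grasp point in the middle of the bent tab, 22.5 mm above the shoulder and 10.5 mm off the plate's plane; the tab is 24 mm across along own x; axes as the plate.
- plate_clipped_tab (a point): Grasp point in the middle of the straight tab, 22.5 mm above the shoulder, 102.5 mm above the plate's bottom edge; 24 mm across along own x; axes as the plate.
- plate_bent_mid (a point): Centre of the plate's square body, 40 mm above its bottom edge.
- plate_clipped_mid (a point): Centre of the (uncut) square body, 40 mm above its bottom edge.
- dish_empty: Empty round aluminium drying dish, fixed: 210 mm across the rim, flat floor 168 mm across and 5 mm above the bench, sloping wall, rim 34 mm high. Origin: centre of its underside. On the left or the right of the carrier.
- coated: Finished plate with its square coated black, lying flat in an identical dish on the other side of the carrier; leave it. Origin: centre of its underside.
- bar_grip (a point): Point on the black upright fin of the steel hold-down bar, 134 mm above the bench. Fin: 12 mm thick along the carrier's x, 40 mm long along its y, 112 to 142 mm above the bench. Bar: 16 mm wide, 190 mm long along the carrier's y, 90 to 112 mm above the bench, passing 2 mm over the shoulders; it slides level along the carrier's x.
- holdbar (a joint): How far the bar is slid towards the plates (along the carrier's -x), m: 0 = drawn out, clear of the plates; 0.045 = home on its stop over the shoulders, fin then at carrier x = 24 mm. Rubs with 1.5 N, stays where left.
- latch_knob (a point): Middle of the upper part of the latch's upright round black knob: 14 mm diameter, from 114 to 144 mm above the bench, this point at 136 mm. It stands 38 mm from the latch's pivot.
- latch_hinge (a point): The latch's vertical pivot axis, at the height of latch_knob; at carrier x = 39 mm, y = -106 mm, on top of the end plate.
- latch (a joint): Angle of the steel swing latch (46 x 12 mm, 105 to 114 mm above the bench), rad, counterclockwise from above: 0 = pointing along the carrier's +x, off the bar; 1.57 = on its stop, pointing along the carrier's +y right behind the home bar, locking it. It strikes the bar if the bar is not home. Rubs with 0.03 N m, stays where left.
- jar: Amber jar, 68 mm diameter, 75 mm tall, bystander; origin under its centre.
- beaker: Glass beaker, 72 mm diameter, 95 mm tall, bystander; origin under its centre.
- wash_bottle: Wash bottle with a bent spout, 68 mm diameter, 180 mm tall, bystander; origin under its centre.
- sanding_block: Cork sanding block, 65 x 110 x 32 mm, bystander; origin under its centre.

How it is judged:
By the outcome, as a careful person would: the job done as asked, in the order asked, and still so for the second after the job is handed in, with the robot touching nothing.
It also fails if it takes over 72 s, if anything falls off the work surface, if the arm or the gripper's body presses on something with over 40 N, if the wrist force passes 120 N, or if a joint passes its speed limit or range.

## Working session

There is one attempt and no reset: what is moved stays moved. The work goes in short steps, Python scripts to look and compute and a tool call to move; the robot and the scene stay as the last step left them, time stands still between calls to the robot, and variables do not carry over. Pictures are saved under pics/ and viewed, about 8 in all and at most 12, crops included, and the job is handed in when it is done.

Besides the shell and the picture viewer there is one more tool, called after "Request:" by a JSON object that holds its "method" and its "body", one argument or row to a line. play_rows: Moves the arm, as the interface text tells. Its arguments: {"type":"object","properties":{"deltas":{"type":"array","items":{"type":"array","items":{"type":"number"}}},"grip_force":{"type":"number"}},"required":["deltas"]}

```bash
mkdir -p pics; python3 - <<'E'
from workcell import telemetry, vision
import cv2
for n in("top","scene"):
    f=vision.grab_frame(n); cv2.imwrite(f"pics/{n}0.png",f[:,:,::-1]); print(n,vision.camera_info(n))
print(telemetry.observe())
E
```

```text
top {'mtx': array([[446.68023968,   0.        , 327.98987482],
       [  0.        , 446.68023968, 202.57548747],
       [  0.        ,   0.        ,   1.        ]]), 'k1': -0.005056766218847329, 'rvec': array([ 2.10178226, -2.14847946,  0.19124289]), 'tvec': array([0.02890461, 0.59915344, 1.00635615])}
scene {'mtx': array([[514.42856371,   0.        , 321.86019643],
       [  0.        , 514.42856371, 199.50651309],
       [  0.        ,   0.        ,   1.        ]]), 'k1': -0.16009569755275602, 'rvec': array([ 1.93647423,  1.72556448, -0.56215343]), 'tvec': array([-0.05813455, -0.40470021,  1.60867337])}
{'clock': 0.1, 'qpos': array([ 1.18379078,  0.52196562, -0.03636701,  1.59991797,  0.02120583,
        1.02109644, -0.1127821 ]), 'qd': array([ 0.00117457, -0.00184446,  0.00018381, -0.00188521, -0.00118641,
       -0.00056869,  0.00112346]), 'joint_efforts': array([ 3.41355626e-03, -9.28492141e+01,  1.98416948e+00, -3.70533478e+01,
        1.81754533e-02,  5.35985208e-03,  6.30349746e-05]), 'position': array([ 0.19460815, -0.59362802,  0.23078769]), 'tool_rot': array([-1.51660355,  1.56979398,  1.94183834]), 'force': array([ 0.7069439 ,  0.24004369, -0.28690181]), 'moment': array([-0.02091714, -0.00170276, -0.06796255]), 'grip_width': 0.0851073965677486}
```

View pics/top0.png

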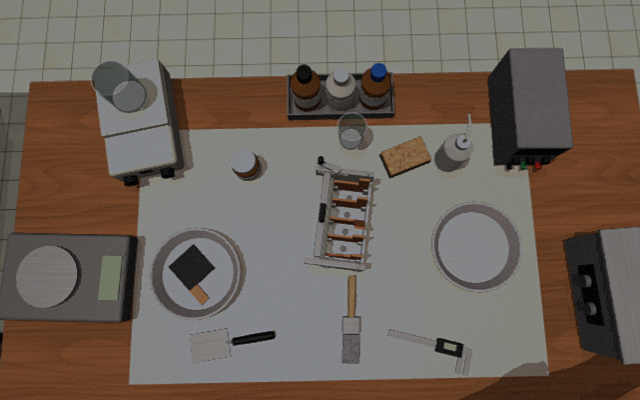

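View pics/scene0.png

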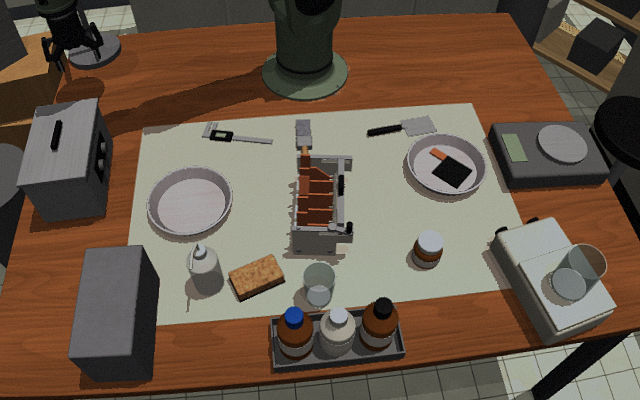

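Top view: the carrier is at about (345,220) with its +x side to the left, the latch knob at (321,160) and the bar fin at (322,213). The empty dish is at (476,246) and the coated plate is in the left dish. Enlarging next.

```bash
python3 - <<'E'
import cv2
a=cv2.imread("pics/top0.png")[148:278,295:385]; b=cv2.imread("pics/scene0.png")[140:260,280:365]
a=cv2.convertScaleAbs(cv2.resize(a,None,fx=4.6,fy=4.6,interpolation=2),alpha=1.5); b=cv2.convertScaleAbs(cv2.resize(b,None,fx=4.5,fy=4.5,interpolation=2),alpha=1.5)
import numpy as np
h=600;c=np.zeros((h,800,3),np.uint8);c[:a.shape[0],:a.shape[1]]=a;c[:b.shape[0],417:417+b.shape[1]]=b[:,:383]
cv2.imwrite("pics/crop0.png",c)
E
```

```text
(no output)
```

View pics/crop0.png

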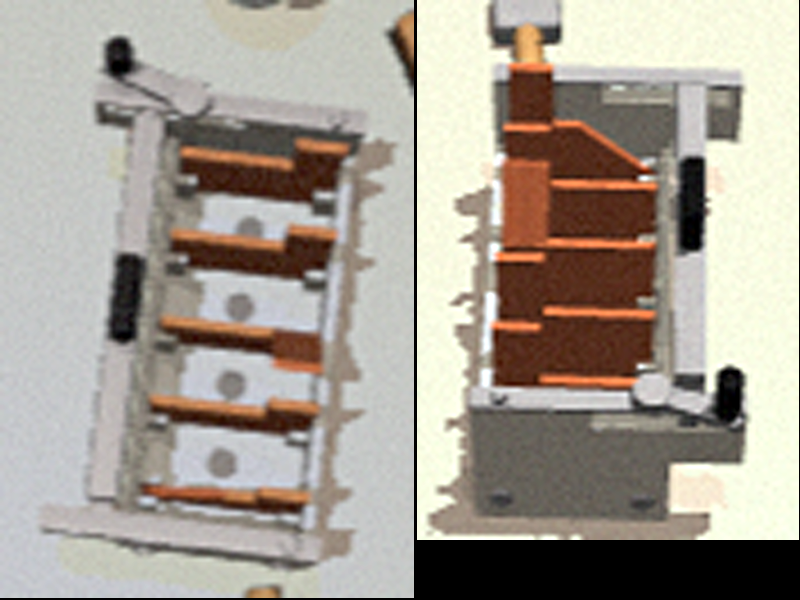

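The clipped plate is in the slot nearest the robot (own y=+84). The bent plate is in the middle slot (y=0), with its tab leaning towards the robot. Fitting the carrier pose from both views.

```bash
cat > h.py <<'E'
import numpy as np, cv2
from scipy.optimize import least_squares
from workcell import vision
I={n:vision.camera_info(n) for n in("top","scene")}
def proj(n,P):
    c=I[n]; P=np.atleast_2d(np.array(P,float))
    return cv2.projectPoints(P.reshape(-1,1,3),c["rvec"],c["tvec"],c["mtx"],np.array([c["k1"],0,0,0,0]))[0][:,0]
def ray(n,uv,z):
    c=I[n]; p=cv2.undistortPoints(np.array([[uv]],float),c["mtx"],np.array([c["k1"],0,0,0,0]))[0,0]
    R=cv2.Rodrigues(c["rvec"])[0]; o=-R.T@c["tvec"]; d=R.T@np.array([*p,1]); return o+d*(z-o[2])/d[2]
def W(p,own):
    x,y,t=p; own=np.atleast_2d(np.array(own,float)); c,s=np.cos(t),np.sin(t)
    return np.c_[x+c*own[:,0]-s*own[:,1], y+s*own[:,0]+c*own[:,1], own[:,2]]
E
python3 - <<'E'
from h import *
T=[((180,150),(40,-84,88)),((350,147),(-40,-84,133)),((172,233),(40,-42,88)),((337,232),(-40,-42,133)),((162,322),(40,0,88)),((152,400),(40,42,88)),((320,407),(-40,42,133)),((310,495),(-40,84,133)),
((193,97),(39,-106,114)),((42,507),(86,103,104)),((322,548),(-50,106,104)),((97,85),(86,-109,104)),((364,118),(-50,-106,104))]
S=[((657,185),(40,42,88)),((655,243),(40,0,88)),((655,315),(40,-42,88)),((510,66),(-40,84,133)),((495,257),(-40,-42,133)),((492,325),(-40,-84,133)),((743,425),(86,-109,104)),((470,400),(-50,-109,104)),((742,76),(86,106,104)),((497,70),(-50,106,104)),((653,390),(39,-106,114))]
tu=np.array([[295+u/4.6,148+v/4.6] for (u,v),_ in T]); su=np.array([[280+(u-417)/4.5,140+v/4.5] for (u,v),_ in S])
to=np.array([o for _,o in T])/1e3; so=np.array([o for _,o in S])/1e3
f=lambda p:np.r_[(proj("top",W(p,to))-tu).ravel(),(proj("scene",W(p,so))-su).ravel()]
r=least_squares(f,[0.65,-0.03,1.5],loss="soft_l1"); print(r.x, np.degrees(r.x[2])); print(f(r.x).reshape(-1,2).round(1).tolist())
for n,uv,g in(("top",tu,to),("scene",su,so)):
    q=least_squares(lambda p:(proj(n,W(p,g))-uv).ravel(),r.x,loss="soft_l1"); print(n,q.x)
p=r.x; np.save("p.npy",p)
cen=lambda a,b:np.array([295+a/4.6,148+b/4.6])
print("fin home etc")
k1=ray("top",cen(118,43),.144); k2=ray("scene",(280+(731-417)/4.5,140+371/4.5),.144); h=W(p,[.039,-.106,.136])[0]
for k in(k1,k2): d=k-h; print("knob",k,np.hypot(*d[:2]),"latch",np.arctan2(d[1],d[0])-p[2])
print("fin",ray("top",cen(127,256),.142),ray("scene",(280+(692-417)/4.5,140+158/4.5),.142)) 
print("fin pred ends",W(p,[[.069,-.02,.142],[.069,.02,.142]]))
print("dish",ray("top",(476,246.5),.034),[ray("scene",u,.034) for u in((147,200),(233,200))])
for nm,o in dict(cl=(-28,84,110.5),be=(-28,10.5,110.5)).items(): print(nm,W(p,np.array(o)/1e3))
E
```

```text
[ 0.55702467 -0.02656691  1.43046205] 81.95943842579639
[[-0.4, -0.3], [-1.3, -0.2], [-0.8, -0.7], [-0.5, -0.2], [-0.8, -2.2], [-0.8, -1.0], [-0.7, -0.5], [-0.6, -0.2], [-1.6, -0.8], [-0.8, -0.2], [-0.7, -0.4], [-0.9, -0.6], [-0.2, 0.2], [-1.4, -0.6], [-1.2, 0.4], [-1.3, -1.0], [-1.8, -0.7], [-1.2, -0.9], [-1.5, -0.7], [0.0, -4.5], [-1.4, -0.5], [-1.1, -0.4], [-2.3, -0.4], [-1.3, -0.9]]
top [ 0.55590156 -0.028246    1.43151666]
scene [ 0.55943294 -0.02362568  1.42128403]
fin home etc
knob [0.68533941 0.02975342 0.144     ] 0.03713080789316506 latch -0.3627447841460576
knob [0.68346197 0.03406172 0.144     ] 0.040172948472633994 latch -0.26996293788131176
fin [0.58147248 0.02747039 0.142     ] [0.55091503 0.0345476  0.142     ]
fin pred ends [[0.58647937 0.03895729 0.142     ]
 [0.5468726  0.04455225 0.142     ]]
dish [ 0.48941947 -0.33376024  0.034     ] [array([ 0.48863912, -0.43848034,  0.034     ]), array([ 0.51224563, -0.22338968,  0.034     ])]
cl [[ 0.46993398 -0.04254222  0.1105    ]]
be [[ 0.54271142 -0.05282297  0.1105    ]]
```

Request:
{"method": "play_rows", "body": {
  "deltas": [
    [19.7,39.4,0,0,0,-1.87,60],
    [19.7,39.4,0,0,0,-1.87,50],
    [19.7,39.4,0,0,0,-1.87,40],
    [19.7,39.4,0,0,0,-1.87,38],
    [19.7,39.4,0,0,0,-1.87,38],
    [19.7,39.4,0,0,0,-1.87,38],
    [19.7,39.4,0,0,0,-1.87,38]
  ],
  "grip_force": 60
}}

```text
clock: 0.98
position: [0.333, -0.3167, 0.2312]
tool_rot: [-0.905, 1.571, 2.324]
force: [0.8, -0.2, 0.6]
grip_width: 0.0378
```

Request:
{"method": "play_rows", "body": {
  "deltas": [
    [19.7,39.4,0,0,0,-1.87,38],
    [19.7,39.4,0,0,0,-1.87,38],
    [19.7,39.4,0,0,0,-1.87,38],
    [19.7,39.4,0,0,0,-1.87,38],
    [19.7,39.4,0,0,0,-1.87,38],
    [19.7,39.4,0,0,0,-1.87,38],
    [19.7,39.4,0,0,0,-1.87,38],
    [0,0,-40,0,0,0,38]
  ]
}}

```text
clock: 1.98
position: [0.473, -0.0392, 0.1923]
tool_rot: [-2.81, 1.566, 0.195]
force: [0.7, -0.8, -1.3]
grip_width: 0.0382
```

```bash
cat >> h.py <<'E'
from scipy.spatial.transform import Rotation as Ro
from workcell import telemetry
def st():
    o=telemetry.observe(); R=Ro.from_euler('xyz',o['tool_rot']).as_matrix()
    print('t',round(o['clock'],2),'pos',(o['position']*1e3).round(1),'toolx',R[:,0].round(3),'yang',np.degrees(np.arctan2(R[1,1],R[0,1])).round(2),'q',o['qpos'].round(2),'F',o['force'].round(1),'w',round(o['grip_width']*1e3,1)); return o,R
E
python3 - <<'E'
from h import *
st()
p=np.array([.5575,-.026,1.430]);np.save("p.npy",p)
a=vision.grab_frame("top")[148:278,295:425]; b=vision.grab_frame("scene")[120:260,260:380]
f=lambda i:cv2.convertScaleAbs(cv2.resize(i,(400,int(400*i.shape[0]/i.shape[1])),interpolation=2),alpha=1.5)
a,b=f(a),f(b); c=np.zeros((480,800,3),np.uint8); c[:a.shape[0],:400]=a; c[:b.shape[0],400:]=b
cv2.imwrite("pics/g1.png",c[:,:,::-1])
E
```

```text
t 1.98 pos [473.  -39.2 192.3] toolx [ 0.005  0.001 -1.   ] yang -97.83 q [ 0.14  0.34 -0.22  2.02  0.1   0.78 -1.85] F [ 0.7 -0.8 -1.3] w 38.2
```

View pics/g1.png

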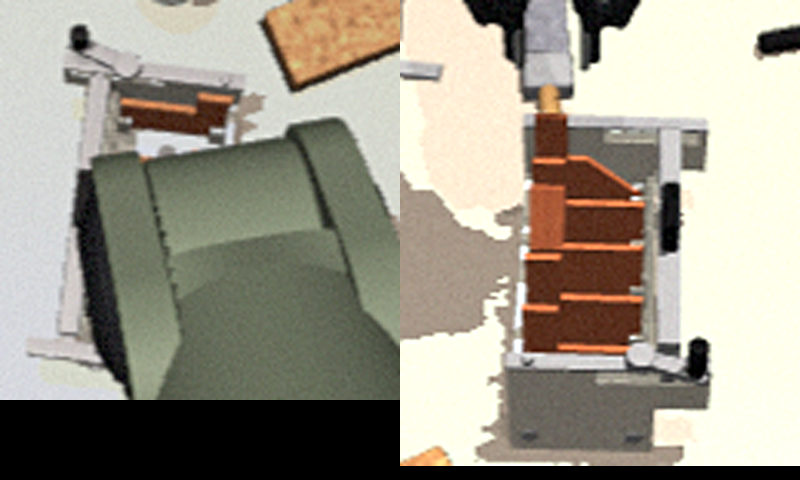

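Fingers are centred over the clipped plate's tab: the fingers are at about (510,50) and (590,50), the tab at (549,120). Descending and gripping.

Request:
{"method": "play_rows", "body": {
  "deltas": [
    [0,0,-25,0,0,0,38],
    [0,0,-20,0,0,0,38],
    [0,0,-15,0,0,0,38],
    [0,0,-12,0,0,0,38],
    [0,0,-9,0,0,0,38],
    [0,0,0,0,0,0,38]
  ]
}}

```text
clock: 2.82
position: [0.4703, -0.0423, 0.11]
tool_rot: [0.143, 1.57, -3.139]
force: [0.3, -0.1, 0.9]
grip_width: 0.0379
```

Request:
{"method": "play_rows", "body": {
  "deltas": [
    [0,0,0,0,0,0,26],
    [0,0,0,0,0,0,20],
    [0,0,0,0,0,0,15],
    [0,0,0,0,0,0,15]
  ]
}}

```text
clock: 3.32
position: [0.4708, -0.0425, 0.1107]
tool_rot: [3.018, 1.57, -0.264]
force: [-0.2, -2.6, 6.6]
grip_width: 0.0223
```

```bash
python3 - <<'E'
from h import *
st()
E
```

```text
t 3.33 pos [470.8 -42.5 110.7] toolx [ 0.001 -0.    -1.   ] yang -98.04 q [ 0.11  0.47 -0.19  2.09  0.16  0.59 -1.9 ] F [-0.2 -2.6  6.6] w 22.3
```

Request:
{"method": "play_rows", "body": {
  "deltas": [
    [0,0,0,0,0,0,15],
    [0,0,3,0,0,0,15],
    [0,0,8,0,0,0,15],
    [0,0,12,0,0,0,15],
    [0,0,12,0,0,0,15],
    [0,0,0,0,0,0,15]
  ]
}}

```text
clock: 4.08
position: [0.4711, -0.0423, 0.1464]
tool_rot: [-3.034, 1.569, -0.032]
force: [-0.1, -0.1, -3.6]
grip_width: 0.0223
```

```bash
python3 - <<'E'
from h import *
st()
b=vision.grab_frame("scene")[90:240,250:400]
cv2.imwrite("pics/l1.png",cv2.convertScaleAbs(cv2.resize(b,None,fx=3.5,fy=3.5,interpolation=2),alpha=1.5)[:,:,::-1])
E
```

```text
t 4.08 pos [471.1 -42.3 146.4] toolx [ 0.002 -0.    -1.   ] yang -98.04 q [ 0.13  0.41 -0.21  2.06  0.13  0.67 -1.88] F [-0.1 -0.1 -3.6] w 22.3
```

View pics/l1.png

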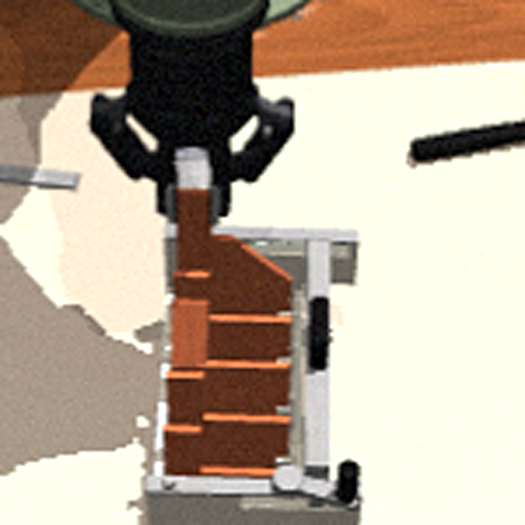

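Request:
{"method": "play_rows", "body": {
  "deltas": [
    [0,0,25,0,0,0,15],
    [0,0,40,0,0,0,15],
    [0,0,40,0,0,0,15],
    [0,0,18,0,0,0,15],
    [0,-15,0,0,0,0,15],
    [2,-30,0,0,0,4,15],
    [4,-40,0,0,0,8,15],
    [4,-40,0,0,0,8,15]
  ]
}}

```text
clock: 5.12
position: [0.4798, -0.1694, 0.2668]
tool_rot: [-0.319, 1.569, 3.036]
force: [0.6, 1.0, -3.2]
grip_width: 0.0221
```

Request:
{"method": "play_rows", "body": {
  "deltas": [
    [4,-40,0,0,0,8,15],
    [4,-40,0,0,0,8,15],
    [4,-40,0,0,0,8,15],
    [4,-40,0,0,0,8,15],
    [1,-30,0,0,0,8,15],
    [0,-14,-20,0,0,8,15],
    [0,0,-30,0,0,4,15],
    [0,0,0,0,0,0,15]
  ]
}}

```text
clock: 6.12
position: [0.4954, -0.3714, 0.2149]
tool_rot: [-1.715, 1.565, 2.542]
force: [-0.5, 0.1, -2.1]
grip_width: 0.0219
```

Request:
{"method": "play_rows", "body": {
  "deltas": [
    [0,0,0,-6.9,4.7,0,15],
    [0,0,-20,-6.9,4.7,0,15],
    [0,0,-30,-6.9,4.6,0,15],
    [0,0,0,0,0,0,15],
    [0,0,0,0,0,0,15]
  ]
}}

```text
clock: 6.75
position: [0.4976, -0.3719, 0.1692]
tool_rot: [-0.138, 1.136, -2.165]
force: [0.5, 0.2, -2.8]
grip_width: 0.022
```

```bash
python3 - <<'E'
from h import *
st()
a=vision.grab_frame("top")[160:320,380:560]; b=vision.grab_frame("scene")[90:260,90:280]
f=lambda i:cv2.convertScaleAbs(cv2.resize(i,(400,int(400*i.shape[0]/i.shape[1])),interpolation=2),alpha=1.5)
a,b=f(a),f(b); c=np.zeros((400,800,3),np.uint8); c[:a.shape[0],:400]=a; c[:b.shape[0],400:]=b
cv2.imwrite("pics/d1.png",c[:,:,::-1])
E
```

```text
t 6.75 pos [ 497.6 -371.9  169.2] toolx [-0.236 -0.349 -0.907] yang -26.87 q [ 0.41  0.63 -0.12  1.66  0.57  1.06 -0.49] F [ 0.5  0.2 -2.8] w 22.0
```

View pics/d1.png

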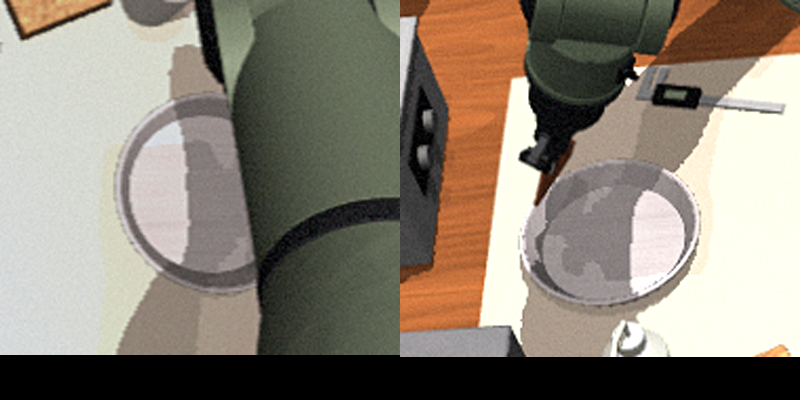

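Yaw overshot by 8° (my row sum), so I'll correct it about the tilted tool axis and then lower towards the floor.

Request:
{"method": "play_rows", "body": {
  "deltas": [
    [0,0,0,-1.9,-2.8,-7.2,15],
    [0,0,-25,0,0,0,15],
    [0,0,-25,0,0,0,15],
    [0,0,-10,0,0,0,15],
    [0,0,-4,0,0,0,15],
    [0,0,-4,0,0,0,15],
    [0,0,0,0,0,0,15]
  ],
  "grip_force": 40
}}

```text
clock: 7.72
position: [0.4976, -0.3715, 0.1007]
tool_rot: [0.001, 1.135, -2.164]
force: [0.1, 0.8, -3.7]
grip_width: 0.0221
```

```bash
python3 - <<'E'
from h import *
st()
E
```

```text
t 7.72 pos [ 497.6 -371.5  100.7] toolx [-0.236 -0.35  -0.906] yang -34.01 q [ 0.38  0.73 -0.07  1.7   0.59  0.94 -0.69] F [ 0.1  0.8 -3.7] w 22.1
```

Request:
{"method": "play_rows", "body": {
  "deltas": [
    [5,7.4,-6,1.2,-0.8,0,15],
    [5,7.4,-6,1.3,-0.9,0,15],
    [4.5,6.6,-6.5,1.6,-1.1,0,15],
    [4.5,6.6,-6.5,1.7,-1.1,0,15],
    [3.7,5.6,-7.7,1.6,-1.1,0,15],
    [3.8,5.6,-7.7,1.7,-1.1,0,15]
  ]
}}

```text
clock: 8.48
position: [0.5264, -0.3311, 0.0612]
tool_rot: [0.011, 1.329, -2.152]
force: [3.5, 5.4, 10.7]
grip_width: 0.0221
```

```bash
python3 - <<'E'
from h import *
st()
b=vision.grab_frame("scene")[110:250,110:270]
cv2.imwrite("pics/d2.png",cv2.convertScaleAbs(cv2.resize(b,None,fx=4,fy=4,interpolation=2),alpha=1.8)[:,:,::-1])
E
```

```text
t 8.47 pos [ 526.4 -331.1   61.2] toolx [-0.131 -0.2   -0.971] yang -33.91 q [ 0.46  0.75 -0.17  1.71  0.49  0.82 -0.63] F [ 3.5  5.4 10.7] w 22.1
```

View pics/d2.png

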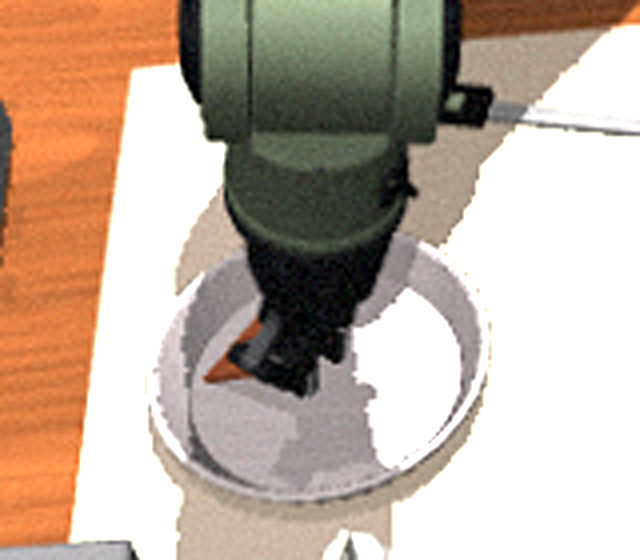

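The plate's lower edge is on the dish floor (corner at about (207,380)) and it's pivoting in the grip as planned. Continuing down.

Request:
{"method": "play_rows", "body": {
  "deltas": [
    [3,4.5,-8.6,1.6,-1.1,0,15],
    [3,4.4,-8.6,1.7,-1.1,0,15],
    [1.6,2.5,-6.5,1.6,-1.1,0,15],
    [1.7,2.4,-6.5,1.7,-1.1,0,15],
    [1,1.5,-5.8,1.3,-0.9,0,15],
    [1,1.5,-5.8,1.2,-0.8,0,15],
    [0.6,0.9,-4,1.3,-0.9,0,15],
    [0,0,0,0,0,0,15]
  ],
  "grip_force": 30
}}

```text
clock: 9.52
position: [0.5362, -0.3147, 0.0144]
tool_rot: [-0.007, 1.545, -2.171]
force: [2.6, 3.1, 2.8]
grip_width: 0.0222
```

```bash
python3 - <<'E'
from h import *
st()
E
```

```text
t 9.53 pos [ 536.2 -314.7   14.4] toolx [-0.014 -0.021 -1.   ] yang -34.02 q [ 0.62  0.82 -0.3   1.72  0.39  0.67 -0.5 ] F [2.6 3.1 2.8] w 22.2
```

Lower the last few mm until the tips touch, then open slowly.

Request:
{"method": "play_rows", "body": {
  "deltas": [
    [0.5,0.7,-3,0,0,0,15],
    [0,0,-3,0,0,0,15],
    [0,0,-1,0,0,0,15],
    [0,0,0,0,0,0,15]
  ],
  "grip_force": 20
}}

```text
clock: 10.02
position: [0.5367, -0.3134, 0.0071]
tool_rot: [-0.03, 1.545, -2.194]
force: [3.2, 3.3, 4.0]
grip_width: 0.0223
```

```bash
python3 - <<'E'
from h import *
st()
E
```

```text
t 10.03 pos [ 536.7 -313.4    7.1] toolx [-0.015 -0.021 -1.   ] yang -33.96 q [ 0.62  0.83 -0.29  1.73  0.4   0.66 -0.5 ] F [3.2 3.3 4. ] w 22.3
```

Request:
{"method": "play_rows", "body": {
  "deltas": [
    [0,0,0,0,0,0,23],
    [0,0,0,0,0,0,25],
    [0,0,0,0,0,0,28],
    [0,0,0,0,0,0,34],
    [0,0,15,0,0,0,36],
    [0,0,40,0,0,0,38],
    [-20,20,50,0,0,0,38],
    [-25,40,50,0,0,0,38]
  ]
}}

```text
clock: 11.02
position: [0.4931, -0.2575, 0.1599]
tool_rot: [0.017, 1.544, -2.148]
force: [0.1, 0.7, 1.3]
grip_width: 0.0382
```

Request:
{"method": "play_rows", "body": {
  "deltas": [
    [-8,50,50,0,0,-4,38],
    [0,50,20,0,0,-10,38],
    [5,40,0,0,0,-10,38],
    [10,30,0,0,0,-10,38],
    [15,10,0,0,0,-10,38],
    [15,11,0,0,0,-10,38],
    [14,10,0,0,0,-10,38],
    [0,0,0,0,0,0,38]
  ]
}}

```text
clock: 12.02
position: [0.546, -0.0615, 0.2222]
tool_rot: [-0.05, 1.545, 2.954]
force: [-0.5, -0.3, 0.0]
grip_width: 0.038
```

```bash
python3 - <<'E'
from h import *
st()
a=vision.grab_frame("top")[160:320,380:560]; b=vision.grab_frame("scene")[90:250,130:370]
f=lambda i:cv2.convertScaleAbs(cv2.resize(i,(400,int(400*i.shape[0]/i.shape[1])),interpolation=2),alpha=1.5)
a,b=f(a),f(b); c=np.zeros((400,800,3),np.uint8); c[:a.shape[0],:400]=a; c[:b.shape[0],400:]=b
cv2.imwrite("pics/d3.png",c[:,:,::-1])
E
```

```text
t 12.03 pos [546.  -61.5 222.2] toolx [-0.025  0.005 -1.   ] yang -97.87 q [ 0.17  0.43 -0.22  1.78  0.11  0.96 -1.8 ] F [-0.5 -0.3  0. ] w 38.0
```

View pics/d3.png

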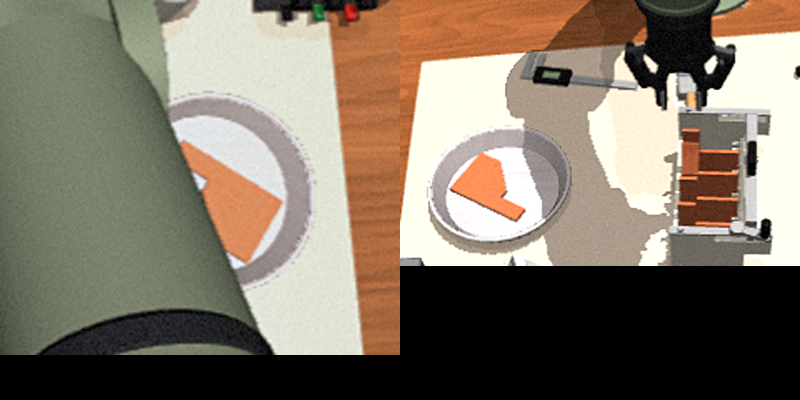

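Clipped plate lies flat in the dish. Now the bent plate.

Request:
{"method": "play_rows", "body": {
  "deltas": [
    [-3,5,0,-0.3,-1.4,0,38],
    [-3.3,4.8,-20,0,0,-0.2,38],
    [0,0,-30,0,0,0,38],
    [0,0,-20,0,0,0,38],
    [0,0,0,0,0,0,38]
  ],
  "grip_force": 60
}}

```text
clock: 12.75
position: [0.5381, -0.0526, 0.1508]
tool_rot: [0.341, 1.568, -2.942]
force: [-0.2, 1.2, 0.4]
grip_width: 0.0378
```

```bash
python3 - <<'E'
from h import *
st()
E
```

```text
t 12.75 pos [538.1 -52.6 150.8] toolx [-0.003 -0.001 -1.   ] yang -98.11 q [ 0.14  0.5  -0.21  1.89  0.15  0.77 -1.86] F [-0.2  1.2  0.4] w 37.8
```

Request:
{"method": "play_rows", "body": {
  "deltas": [
    [1.4,0.9,-15,0,-0.2,0,38],
    [0,0,-12,0,0,0,38],
    [0,0,-9,0,0,0,38],
    [0,0,-6,0,0,0,38],
    [0,0,0,0,0,0,38],
    [0,0,0,0,0,0,27],
    [0,0,0,0,0,0,20],
    [0,0,0,0,0,0,15]
  ]
}}

```text
clock: 13.75
position: [0.5409, -0.052, 0.1098]
tool_rot: [2.917, 1.568, -0.367]
force: [-1.6, -3.2, 4.2]
grip_width: 0.022
```

Request:
{"method": "play_rows", "body": {
  "deltas": [
    [0,0,0,0,0,0,15],
    [0,0,0,0,0,0,15],
    [0,0,3,0,0,0,15],
    [0,0,8,0,0,0,15],
    [0,0,12,0,0,0,15],
    [0,0,12,0,0,0,15],
    [0,0,0,0,0,0,15]
  ]
}}

```text
clock: 14.62
position: [0.5412, -0.0517, 0.1457]
tool_rot: [3.08, 1.567, -0.204]
force: [-0.7, -0.4, -2.9]
grip_width: 0.0221
```

```bash
python3 - <<'E'
from h import *
st()
b=vision.grab_frame("scene")[90:240,250:400]
cv2.imwrite("pics/l2.png",cv2.convertScaleAbs(cv2.resize(b,None,fx=3.5,fy=3.5,interpolation=2),alpha=1.5)[:,:,::-1])
E
```

```text
t 14.62 pos [541.2 -51.7 145.7] toolx [ 0.004 -0.001 -1.   ] yang -98.18 q [ 0.14  0.51 -0.21  1.89  0.15  0.75 -1.87] F [-0.7 -0.4 -2.9] w 22.1
```

View pics/l2.png

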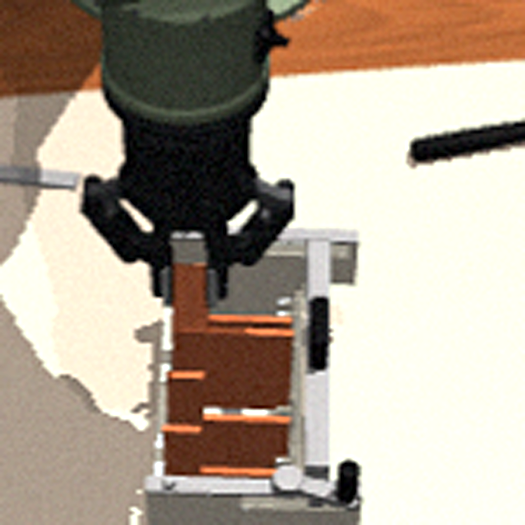

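Bent plate is lifted out cleanly (weight 2.9 N), the other plates stay. Carrying to the dish.

Request:
{"method": "play_rows", "body": {
  "deltas": [
    [0,0,25,0,0,0,15],
    [0,0,40,0,0,0,15],
    [0,0,40,0,0,0,15],
    [0,0,10,0,0,0,15],
    [0,-15,0,0,0,0,15],
    [-5.8,-30,0,0,0,8,15],
    [-5.8,-40,0,0,0,8,15],
    [-5.8,-40,0,0,0,8,15]
  ]
}}

```text
clock: 15.68
position: [0.5221, -0.1787, 0.2575]
tool_rot: [-1.276, 1.57, 2.146]
force: [1.3, -0.2, -3.3]
grip_width: 0.022
```

Request:
{"method": "play_rows", "body": {
  "deltas": [
    [-5.8,-40,0,0,0,8,15],
    [-5.8,-40,0,0,0,8,15],
    [-5.8,-40,0,0,0,8,15],
    [-5.8,-40,0,0,0,8,15],
    [-5.7,-30,0,0,0,8.2,15],
    [0,-9,-20,0,0,0,15],
    [0,0,-40,0,0,0,15],
    [0,0,-10,0,0,0,15]
  ]
}}

```text
clock: 16.68
position: [0.4927, -0.3747, 0.1856]
tool_rot: [-1.985, 1.565, 2.133]
force: [0.3, 0.1, -3.1]
grip_width: 0.022
```

Request:
{"method": "play_rows", "body": {
  "deltas": [
    [0,0,0,-6.9,4.7,0,15],
    [0,0,-20,-6.9,4.7,0,15],
    [0,0,-30,-6.9,4.6,0,15],
    [0,0,-10,0,0,0,15],
    [0,0,0,0,0,0,15]
  ],
  "grip_force": 40
}}

```text
clock: 17.3
position: [0.4941, -0.3757, 0.1292]
tool_rot: [-0.003, 1.138, -2.168]
force: [0.5, -0.9, -2.1]
grip_width: 0.0221
```

```bash
python3 - <<'E'
from h import *
st()
E
```

```text
t 17.3 pos [ 494.1 -375.7  129.2] toolx [-0.236 -0.347 -0.908] yang -34.02 q [ 0.42  0.69 -0.13  1.69  0.6   0.99 -0.67] F [ 0.5 -0.9 -2.1] w 22.1
```

Request:
{"method": "play_rows", "body": {
  "deltas": [
    [0.8,0,-10,0,0,0,15],
    [0,0,-5,0,0,0,15],
    [0,0,-3,0,0,0,15],
    [0,0,0,0,0,0,15]
  ]
}}

```text
clock: 17.8
position: [0.4951, -0.3759, 0.1114]
tool_rot: [-0.001, 1.137, -2.165]
force: [0.7, -0.8, -3.1]
grip_width: 0.0219
```

Request:
{"method": "play_rows", "body": {
  "deltas": [
    [5.1,7.6,-4,1.2,-0.8,0,15],
    [5.2,7.7,-4,1.3,-0.9,0,15],
    [4.8,7.1,-5.3,1.6,-1.1,0,15],
    [4.8,7.2,-5.3,1.7,-1.1,0,15],
    [4.2,6.2,-6.5,1.6,-1.1,0,15],
    [4.2,6.3,-6.6,1.7,-1.1,0,15],
    [0,0,0,0,0,0,15]
  ]
}}

```text
clock: 18.68
position: [0.5263, -0.3325, 0.0812]
tool_rot: [0.013, 1.332, -2.15]
force: [6.6, 5.8, 13.7]
grip_width: 0.0217
```

```bash
python3 - <<'E'
from h import *
st()
E
```

```text
t 18.68 pos [ 526.3 -332.5   81.2] toolx [-0.129 -0.198 -0.972] yang -33.91 q [ 0.49  0.73 -0.22  1.7   0.5   0.86 -0.63] F [ 6.6  5.8 13.7] w 21.7
```

Request:
{"method": "play_rows", "body": {
  "deltas": [
    [3.5,5.2,-7.8,1.6,-1.1,0,15],
    [3.6,5.3,-7.8,1.7,-1.1,0,15],
    [2.8,4.1,-8.6,2,-1.4,0,15],
    [2.8,4.2,-8.7,2.1,-1.4,0,15],
    [1.6,2.3,-7.3,1.2,-0.8,0,15],
    [1.6,2.4,-7.4,1.3,-0.9,0,15],
    [0.8,1.3,-5,0.8,-0.5,0,15],
    [0,0,0,0,0,0,15]
  ],
  "grip_force": 30
}}

```text
clock: 19.68
position: [0.5395, -0.3092, 0.0266]
tool_rot: [-0.12, 1.553, -2.284]
force: [-1.0, -0.4, -1.9]
grip_width: 0.0209
```

```bash
python3 - <<'E'
from h import *
st()
b=vision.grab_frame("scene")[110:250,110:270]
cv2.imwrite("pics/d4.png",cv2.convertScaleAbs(cv2.resize(b,None,fx=4,fy=4,interpolation=2),alpha=1.8)[:,:,::-1])
E
```

```text
t 19.68 pos [ 539.5 -309.2   26.6] toolx [-0.012 -0.014 -1.   ] yang -34.02 q [ 0.64  0.8  -0.33  1.72  0.4   0.7  -0.51] F [-1.  -0.4 -1.9] w 20.9
```

View pics/d4.png

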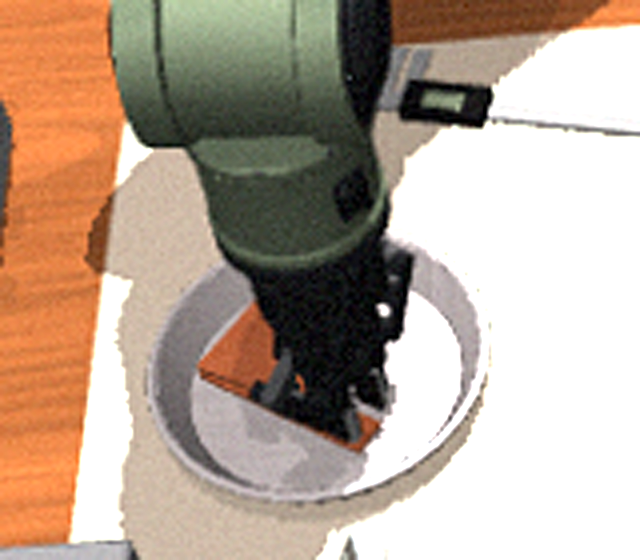

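The second plate lies nearly flat on the first (left corner at about (200,375)). Lowering a little more, then releasing slowly.

Request:
{"method": "play_rows", "body": {
  "deltas": [
    [0.5,0.7,-2.5,0,0,0,15],
    [0.2,0.3,-2,0,0,0,15],
    [0,0,0,0,0,0,15]
  ],
  "grip_force": 20
}}

```text
clock: 20.1
position: [0.5409, -0.3077, 0.0226]
tool_rot: [-0.064, 1.553, -2.228]
force: [-1.9, -1.5, -1.9]
grip_width: 0.0207
```

Request:
{"method": "play_rows", "body": {
  "deltas": [
    [0,0,0,0,0,0,22.5],
    [0,0,0,0,0,0,24],
    [0,0,0,0,0,0,27],
    [0,0,0,0,0,0,34],
    [0,0,15,0,0,0,36],
    [0,0,40,0,0,0,38],
    [-20,20,50,0,0,0,30],
    [-25,40,50,0,0,0,30]
  ]
}}

```text
clock: 21.1
position: [0.4977, -0.2515, 0.1755]
tool_rot: [0.023, 1.553, -2.143]
force: [1.2, 0.5, 1.6]
grip_width: 0.0301
```

```bash
python3 - <<'E'
from h import *
o,R=st()
a=vision.grab_frame("top")[148:318,300:560]; b=vision.grab_frame("scene")[120:260,130:370]
f=lambda i:cv2.convertScaleAbs(cv2.resize(i,(400,int(400*i.shape[0]/i.shape[1])),interpolation=2),alpha=1.5)
b=cv2.convertScaleAbs(cv2.resize(b,(800,467),interpolation=2),alpha=1.6)
cv2.imwrite("pics/d5.png",b[:,:,::-1])
p=np.load("p.npy")
print("bar fin (drawn 69 / home 24):",W(p,[[.069,0,.134],[.024,0,.134]]).round(4).tolist())
# fin centre from first top picture
cc=lambda u,v:(295+(u+.5)/4.6-.5,148+(v+.5)/4.6-.5)
q=ray("top",cc(127,297),.142); c,s=np.cos(p[2]),np.sin(p[2]); d=q[:2]-p[:2]; print("fin own",d@[c,s],d@[-s,c])
q=ray("scene",(280+(692.5-417)/4.5-.4,140+190/4.5-.4),.142); d=q[:2]-p[:2]; print("fin own",d@[c,s],d@[-s,c])
E
```

```text
t 21.1 pos [ 497.7 -251.5  175.5] toolx [-0.01  -0.015 -1.   ] yang -34.07 q [ 0.66  0.51 -0.43  1.82  0.29  0.88 -0.5 ] F [1.2 0.5 1.6] w 30.1
bar fin (drawn 69 / home 24): [[0.5672, 0.0423, 0.134], [0.5609, -0.0022, 0.134]]
fin own 0.05487443021765352 0.0025060692317656905
fin own 0.05834010070749931 -0.004643536397645601
```

View pics/d5.png

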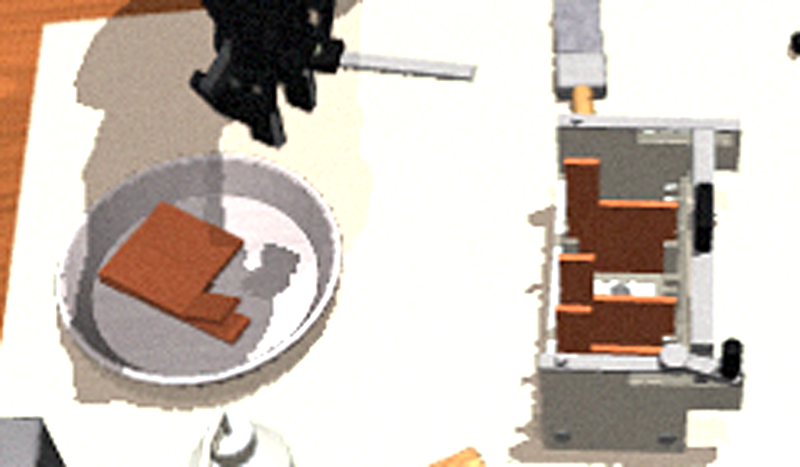

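Both bad plates lie in the dish and the three good plates are in their slots (view count 11). Now the bar: grip the fin, which sits at own x ≈ 57 mm.

Request:
{"method": "play_rows", "body": {
  "deltas": [
    [0,10,20,0,0,-4,42],
    [5,40,5,0,0,-10,42],
    [10,50,0,0,0,-10,42],
    [10,50,0,0,0,-10,42],
    [10,50,0,0,0,-10,42],
    [10,40,0,0,0,-10,42],
    [11,25,0,0,0,-10,42],
    [11.8,16.5,0,0,0,0,42]
  ],
  "grip_force": 30
}}

```text
clock: 22.2
position: [0.5665, 0.0314, 0.1987]
tool_rot: [-0.058, 1.554, 2.946]
force: [0.1, -0.7, -0.4]
grip_width: 0.0418
```

Request:
{"method": "play_rows", "body": {
  "deltas": [
    [0,0,-20,0,-0.6,0,42],
    [0,0,-15,0,0,0,42],
    [0,0,0,0,0,0,42]
  ]
}}

```text
clock: 22.58
position: [0.5655, 0.0294, 0.1623]
tool_rot: [-0.2, 1.561, 2.803]
force: [-0.6, 0.6, 0.1]
grip_width: 0.0418
```

```bash
python3 - <<'E'
from h import *
st()
E
```

```text
t 22.57 pos [565.5  29.4 162.3] toolx [-0.009  0.003 -1.   ] yang -97.92 q [ 0.01  0.52 -0.23  1.81  0.15  0.84 -2.  ] F [-0.6  0.6  0.1] w 41.8
```

Request:
{"method": "play_rows", "body": {
  "deltas": [
    [0,0,-15,0,0,0,42],
    [0,0,-13,0,0,0,42],
    [0,0,-11,0,0,0,42],
    [0,0,0,0,0,0,42],
    [0,0,0,0,0,0,25],
    [0,0,0,0,0,0,15],
    [0,0,0,0,0,0,5],
    [0,0,0,0,0,0,5]
  ]
}}

```text
clock: 23.58
position: [0.5662, 0.03, 0.1246]
tool_rot: [-0.368, 1.564, 2.635]
force: [-1.3, -0.9, 6.1]
grip_width: 0.0113
```

```bash
python3 - <<'E'
from h import *
st()
E
```

```text
t 23.57 pos [566.2  30.  124.6] toolx [-0.006  0.003 -1.   ] yang -97.99 q [ 0.    0.58 -0.22  1.83  0.17  0.75 -2.01] F [-1.3 -0.9  6.1] w 11.3
```

Request:
{"method": "play_rows", "body": {
  "deltas": [
    [-0.4,-3,0,0,0,0,5],
    [-0.8,-6,0,0,0,0,5],
    [-0.8,-6,0,0,0,0,5],
    [-0.8,-6,0,0,0,0,5],
    [-0.7,-5,0,0,0,0,5],
    [-0.4,-3,0,0,0,0,5],
    [-0.3,-2,0,0,0,0,5],
    [0,0,0,0,0,0,5]
  ],
  "grip_force": 50
}}

```text
clock: 24.58
position: [0.5618, -0.001, 0.1247]
tool_rot: [-0.34, 1.563, 2.662]
force: [-4.1, -0.1, 9.8]
grip_width: 0.0105
```

Request:
{"method": "play_rows", "body": {
  "deltas": [
    [-0.1,-1,0,0,0,0,5],
    [-0.1,-1,0,0,0,0,5],
    [0,0,0,0,0,0,5]
  ]
}}

```text
clock: 24.95
position: [0.5615, -0.0027, 0.1247]
tool_rot: [-0.352, 1.563, 2.65]
force: [-3.7, 2.0, 9.2]
grip_width: 0.0109
```

```bash
python3 - <<'E'
from h import *
o,R=st();p=np.load("p.npy");print((o['position'][:2]-p[:2])@[np.cos(p[2]),np.sin(p[2])])
E
```

```text
t 24.95 pos [561.5  -2.7 124.7] toolx [-0.007  0.004 -1.   ] yang -97.98 q [ 0.06  0.57 -0.22  1.85  0.17  0.75 -1.96] F [-3.7  2.   9.2] w 10.9
0.0235962138178373
```

Request:
{"method": "play_rows", "body": {
  "deltas": [
    [-0.2,-1,0,0,0,0,5],
    [-0.1,-1,0,0,0,0,5],
    [0,0,0,0,0,0,5]
  ]
}}

```text
clock: 25.32
position: [0.5614, -0.0034, 0.1247]
tool_rot: [-0.538, 1.563, 2.465]
force: [-2.7, 7.8, 7.8]
grip_width: 0.0105
```

Request:
{"method": "play_rows", "body": {
  "deltas": [
    [-0.2,-1,0,0,0,0,5],
    [-0.1,-1,0,0,0,0,5],
    [0,0,0,0,0,0,5]
  ]
}}

```text
clock: 25.7
position: [0.5614, -0.0035, 0.1247]
tool_rot: [-0.768, 1.562, 2.236]
force: [-1.7, 17.7, 5.2]
grip_width: 0.0106
```

The bar is on its stop: position holds at y = −3.5 mm while the force rises to 17.7 N. Relax, release and go to the knob.

Request:
{"method": "play_rows", "body": {
  "deltas": [
    [0.4,2.5,0,0,0,0,5],
    [0,0,0,0,0,0,20],
    [0,0,0,0,0,0,32],
    [0,0,10,0,0,0,36],
    [0,0,30,0,0,0,42],
    [0,0,25,0,0,0,42],
    [20,6,0,0,0,0,42],
    [40,12,0,0,-0.4,0,42]
  ],
  "grip_force": 25
}}

```text
clock: 26.7
position: [0.622, 0.0129, 0.1907]
tool_rot: [-1.85, 1.568, 1.151]
force: [0.3, -0.7, -0.2]
grip_width: 0.042
```

Request:
{"method": "play_rows", "body": {
  "deltas": [
    [40,12,0,0,0,0,42],
    [22.6,5.5,0,0,0,0,42],
    [0,0,-10,0,0,0,42],
    [0,0,0,0,0,0,42]
  ]
}}

```text
clock: 27.2
position: [0.683, 0.0307, 0.1784]
tool_rot: [-0.911, 1.567, 2.091]
force: [-0.7, -1.0, 0.5]
grip_width: 0.0417
```

```bash
python3 - <<'E'
from h import *
o,R=st()
b=vision.grab_frame("scene")[130:260,280:400]; cv2.imwrite("pics/k.png",cv2.convertScaleAbs(cv2.resize(b,None,fx=4.5,fy=4.5,interpolation=2),alpha=1.5)[:,:,::-1])
E
```

```text
t 27.2 pos [683.   30.7 178.4] toolx [-0.002  0.003 -1.   ] yang -97.99 q [ 0.    0.68 -0.21  1.47  0.15  1.01 -1.96] F [-0.7 -1.   0.5] w 41.7
```

Request:
{"method": "play_rows", "body": {
  "deltas": [
    [0,0.5,-20,0,0,0,42],
    [0,0.5,-15,0,0,0,42],
    [0,0,-12,0,0,0,42],
    [0,0,-7,0,0,0,42],
    [0,0,0,0,0,0,30],
    [0,0,0,0,0,0,20],
    [0,0,0,0,0,0,8],
    [0,0,0,0,0,0,5]
  ]
}}

```text
clock: 28.25
position: [0.6839, 0.0312, 0.1256]
tool_rot: [-1.447, 1.568, 1.555]
force: [-3.1, -4.6, 2.8]
grip_width: 0.0128
```

```bash
python3 - <<'E'
from h import *
o,R=st();p=np.load("p.npy")
h=W(p,[.039,-.106,.136])[0]
d=o['position']-h; print(h,np.hypot(*d[:2]),np.arctan2(d[1],d[0])-p[2])
E
```

```text
t 28.25 pos [683.9  31.2 125.6] toolx [ 0.     0.003 -1.   ] yang -98.02 q [-0.    0.73 -0.21  1.51  0.17  0.92 -1.97] F [-3.1 -4.6  2.8] w 12.8
[ 0.66792402 -0.00226107  0.136     ] 0.03709636354273672 -0.30522239361080494
```

Request:
{"method": "play_rows", "body": {
  "deltas": [
    [-8.4,2.8,0,0,0,0,5],
    [-8.8,0.9,0,0,0,0,5],
    [-8.8,-1.2,0,0,0,0,5],
    [0,0,0,0,0,0,5]
  ]
}}

```text
clock: 28.75
position: [0.6576, 0.0349, 0.1258]
tool_rot: [-1.471, 1.567, 1.531]
force: [-3.2, 0.1, 7.1]
grip_width: 0.0132
```

```bash
python3 - <<'E'
from h import *
o,R=st();p=np.load("p.npy")
h=W(p,[.039,-.106,.136])[0]
d=o['position']-h; print(np.hypot(*d[:2]),np.arctan2(d[1],d[0])-p[2])
E
```

```text
t 28.75 pos [657.6  34.9 125.8] toolx [ 0.     0.004 -1.   ] yang -97.97 q [-0.01  0.7  -0.21  1.58  0.17  0.88 -1.99] F [-3.2  0.1  7.1] w 13.2
0.03852302967450859 0.41204820728762415
```

Moving along the arc with low force and the knob still gripped.

Request:
{"method": "play_rows", "body": {
  "deltas": [
    [-8.2,-3.2,0,0,0,0,5],
    [-7.3,-5.1,0,0,0,0,5],
    [-6,-6.6,0,0,0,0,5],
    [-4.2,-7.8,0,0,0,0,5],
    [-2.3,-8.5,0,0,0,0,5],
    [0,0,0,0,0,0,5]
  ]
}}

```text
clock: 29.5
position: [0.6276, 0.0039, 0.125]
tool_rot: [-0.515, 1.564, 2.488]
force: [-18.3, 2.4, 13.8]
grip_width: 0.013
```

Request:
{"method": "play_rows", "body": {
  "deltas": [
    [-0.2,-1.5,0,0,0,0,5],
    [-0.2,-1.5,0,0,0,0,5],
    [0,0,0,0,0,0,5]
  ]
}}

```text
clock: 29.88
position: [0.6276, 0.0019, 0.125]
tool_rot: [-0.71, 1.564, 2.294]
force: [-15.2, 7.0, 12.4]
grip_width: 0.0128
```

```bash
python3 - <<'E'
from h import *
o,R=st();p=np.load("p.npy")
h=W(p,[.039,-.106,.136])[0]
d=o['position']-h; print(np.hypot(*d[:2]),np.arctan2(d[1],d[0])-p[2])
E
```

```text
t 29.88 pos [627.6   1.9 125. ] toolx [-0.004  0.005 -1.   ] yang -97.92 q [ 0.05  0.66 -0.22  1.67  0.17  0.84 -1.95] F [-15.2   7.   12.4] w 12.8
0.04052386139205161 1.6078371627613184
```

Request:
{"method": "play_rows", "body": {
  "deltas": [
    [-1,-1.2,0,0,0,0,5],
    [-1,-1.2,0,0,0,0,5],
    [0,0,0,0,0,0,5]
  ]
}}

```text
clock: 30.25
position: [0.6274, 0.0014, 0.1252]
tool_rot: [-1.393, 1.564, 1.612]
force: [-1.6, 14.7, 1.7]
grip_width: 0.013
```

Request:
{"method": "play_rows", "body": {
  "deltas": [
    [0,-1.2,0,0,0,0,5],
    [0,-1,0,0,0,0,5],
    [0,0,0,0,0,0,5]
  ]
}}

```text
clock: 30.62
position: [0.6274, 0.001, 0.1252]
tool_rot: [-1.398, 1.562, 1.608]
force: [-2.2, 22.7, 2.5]
grip_width: 0.0131
```

The latch is on its stop: 22.7 N with 0.4 mm of motion. Release and retreat.

Request:
{"method": "play_rows", "body": {
  "deltas": [
    [0,3.5,0,0,0,0,5],
    [0,0,0,0,0,0,20],
    [0,0,0,0,0,0,34],
    [0,0,10,0,0,0,40],
    [0,0,40,0,0,0,40],
    [0,0,60,0,0,0,40],
    [-20,30,20,0,0,0,40],
    [-40,50,0,0,0,0,40]
  ]
}}

```text
clock: 31.62
position: [0.5693, 0.0777, 0.2574]
tool_rot: [-2.222, 1.565, 0.777]
force: [1.3, 1.8, -1.0]
grip_width: 0.0397
```

Request:
{"method": "play_rows", "body": {
  "deltas": [
    [-30,60,0,0,0,0,40],
    [-20,60,0,0,0,0,40],
    [-10,60,0,0,0,0,40],
    [0,50,0,0,0,0,40],
    [0,0,0,0,0,0,40],
    [0,0,0,0,0,0,40]
  ]
}}

```text
clock: 32.38
position: [0.511, 0.3026, 0.2554]
tool_rot: [-1.532, 1.568, 1.47]
force: [-0.1, 0.1, -0.5]
grip_width: 0.0402
```

```bash
python3 - <<'E'
from h import *
st()
a=vision.grab_frame("top"); b=vision.grab_frame("scene")
f=lambda i,w:cv2.convertScaleAbs(cv2.resize(i,(w,int(w*i.shape[0]/i.shape[1])),interpolation=2),alpha=1.5)
a1=f(a[148:278,295:385],390); b1=f(b[130:270,130:380],410); b2=f(a[100:310,220:540],410)
c=np.zeros((600,800,3),np.uint8); c[:a1.shape[0],:390]=a1[:600]; c[:b1.shape[0],390:]=b1; c[300:300+b2.shape[0],390:]=b2[:300]
cv2.imwrite("pics/fin.png",c[:,:,::-1])
E
```

```text
t 32.38 pos [511.  302.6 255.4] toolx [ 0.     0.003 -1.   ] yang -98.0 q [-0.42  0.46 -0.31  1.65  0.15  1.05 -2.48] F [-0.1  0.1 -0.5] w 40.2
```

View pics/fin.png

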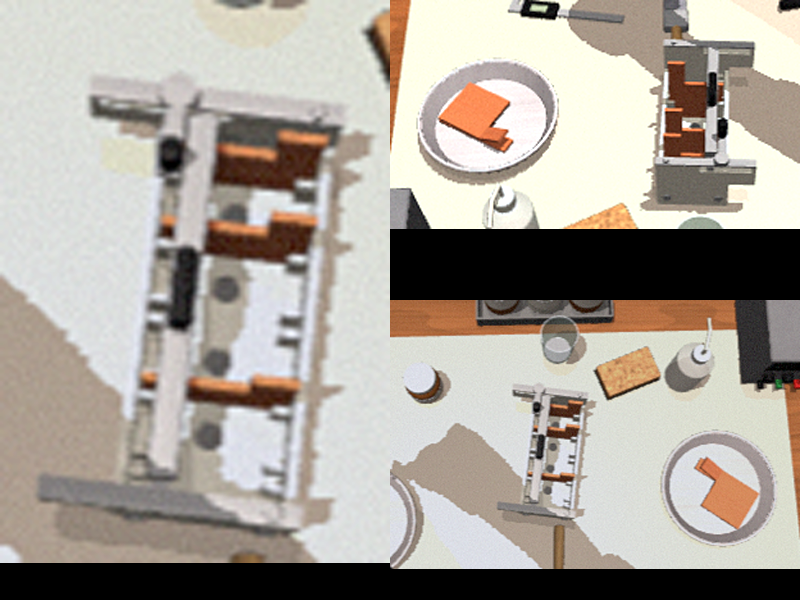

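The final picture shows both bad plates flat in the dish and three good plates in their slots. The bar is over the shoulders, with the latch along it and the knob behind it at (170,155). Handing in.

```bash
python3 -c "
from workcell import workorder
print(workorder.job_done())"
```

```text
the job is handed in; nothing more can be done
None
```

Both misshapen plates are out and lying flat in the empty dish, and the bar is home and latched over the three good plates. I handed the job in at about 32 s; it reported no verdict.

- **Plates:** I lifted each one by its tab edges, set its lower edge on the floor and laid it over. The bent plate lies on top of the clipped one with its tab bent upwards. The last picture shows the good plates still in their slots, and the jar, beaker, wash bottle and sanding block looked unmoved. The coated plate was cut off at the edge of that picture, but the arm never went near it.
- **Bar:** I slid it until it stopped moving with about 18 N on it, within about 1 mm of its stated home position by my camera fit.
- **Latch:** I swung it until it stopped moving with about 23 N on it. The last picture shows it lying behind the bar.

**Disagreements and near-limits:**
- The two cameras disagreed by about 3 mm on the carrier position before I averaged them.
- The latch pivot was about 2 mm from my estimate, which gave about 18 N of sideways force on the knob; I corrected for that.
- The yaw overshot by 8° once during the first carry, and I fixed it before laying the plate down.
- The grip width read 1–2 mm low throughout.
- The last joint ended at −2.48 rad, close to its ±2.52 range but inside it.

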